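# File the measured disc in its tilt-out bin

### The job

The blue-banded disc has been measured: file it in the blue tilt-out bin. Tip that bin forward on its pivot until it stands fully open, put the disc in, and then push the bin back until it clicks fully shut, with the disc inside. Leave the other two bins shut and do not disturb the reference disc, the test box or the tweezers.

Things in the scene. Friction and masses are not known exactly. Their poses are not given: they have to be found in the camera images.
- sample: The measured part: a brass disc 30 mm across and 14 mm high with a blue band round its waist and a blue spot on top, about 40 g, lying flat on the white card. Origin: centre of its underside; z up.
- blue_bin (a joint): Tilt of the blue bin, rad: 0 = shut, upright; 0.7 = tipped fully forward on its stop. The top swings out of the case, the way the front faces, and down. A spring catch holds it at 0: some 7 to 12 N at the pull tab, along its swing, passes it either way; free beyond 0.14. Past 0.45 its weight keeps it open. Pushed back short of the click it stands ajar (about 0.12); past it, it snaps to 0.
- blue_pivot (a point): Point on the blue bin's level pivot axis at the foot of its front face, mid-width, 24 mm above the bench; turns with the bin. When shut: z up along the face, x level into the case (the front faces -x), y along the axis. At tilt q, bin point (x, y, z) lies x cos q - z sin q into the case and x sin q + z cos q above the pivot.
- blue_mouth (a point): Centre of the blue bin's mouth, level with the top of its back wall: in blue_pivot axes x 32, z 82 mm; turns with the bin. Front wall 112 mm high, 4 mm thick from x = 0; clear box behind it, outer depth 62, inside width 102, walls and floor 3, sides and back 82 mm high (first 18 mm of the sides 110). Black catch nib inside the +y side: x 7-17, y 42-52, z 102-112 mm.
- blue_case: Fixed pale grey case that the blue bin tips out of, 105 deep, 118 wide, 150 mm high, open in front, a blue patch on its roof; its roof's front edge stands 4.5 mm ahead of the shut bin's front face. Origin: centre of its underside, 6 mm above the bench; x into the case, z up. The spring catch is under the roof.
- blue_pull (a point): Middle of the blue bin's pull tab where it is best pinched: a blue upright tab at mid-width of the front face near its top, 14 mm wide (y), standing 36 mm out from the face, 26 mm high. This point is 25 mm out from the face and 99 mm above the pivot, at half the tab's height; the tab's outer end is 11 mm further out. Axes as blue_pivot; it turns with the bin.
- yellow_bin (a joint): The same for the yellow-fronted bin, which is to stay shut (0). The three equal bins stand side by side, 120 mm apart, in any order.
- green_bin (a joint): The same for the green-fronted bin, which is to stay shut (0).
- bank: Grey base plate, 125 x 376 x 6 mm, fixed, on which the three bin cases stand. Origin: centre of its underside; x into the cases (bin fronts face -x), y along the row.
- card: Fixed white card 220 x 240 x 4 mm on the bench, under the sample and test gear. Origin: centre of its underside.
- reference: Bystander: plain brass reference disc without blue, white spot on top, 30 mm across, 14 mm high, on the card. Origin: centre of its underside.
- fixture: Bystander: white test box 90 x 125 x 40 mm with an upright copper-brown clip board on top (72 mm high in all), about 0.5 kg, on the card. Origin: centre of its underside.
- tweezers: Bystander: steel tweezers lying on the bench, 117 x 11 mm and 7 mm high, long along x. Origin: mid-length, underside.
There are look-alikes about, which are no part of the job. Leave any pink or red look-alike of the sample alone.

How it is judged:
On the way, in this order (a step that is already met when the one before it is completed fails the run):
1. the blue bin is tipped forward, open (tilt above 0.6 rad) (value of joint blue_bin above 0.6 rad), for 0.2 s.
2. the disc lies released inside the blue bin while the bin is open (tilt above 0.45 rad) (x of sample in the frame of blue_pivot between -0.002 and 0.066 m and y of sample in the frame of blue_pivot between -0.055 and 0.055 m and z of sample in the frame of blue_pivot between -0.002 and 0.075 m and value of joint blue_bin above 0.45 rad and contact force between the fingers and sample below 0.05 N), for 0.2 s.
At the end, for the whole second after the job is handed in: The blue bin is clicked shut (tilt under 0.03 rad) with the disc at rest inside it; the yellow and green bins are shut (under 0.03 rad); the reference disc, test box and tweezers are within 20 mm of where they started (value of joint each of blue_bin, yellow_bin, green_bin below 0.03 rad and x of sample in the frame of blue_pivot between -0.002 and 0.066 m and y of sample in the frame of blue_pivot between -0.055 and 0.055 m and z of sample in the frame of blue_pivot between -0.002 and 0.075 m and linear speed of sample below 0.02 m/s and distance of each of reference, fixture, tweezers from where it was at the start of the episode below 0.02 m); the robot touches nothing.
It fails at once if another bin is opened (tilt above 0.15 rad) (value of joint any of yellow_bin, green_bin above 0.15 rad).
It fails at once if the reference disc, the test box or the tweezers is moved more than 20 mm (distance of any of reference, fixture, tweezers from where it was at the start of the episode above 0.02 m).
It also fails if it takes over 64 s, if anything falls off the work surface, if the arm or the gripper's body presses on something with over 40 N, if the wrist force passes 120 N, or if a joint passes its speed limit or range.

### The arm

A 7-joint arm with a two-finger parallel gripper is mounted at the origin on the work surface. World frame = base frame: x ahead of the robot, y to its left, z up, the work surface at z = 0. Lengths are in m, angles in rad, forces in N, time in s.
With the tool pointing down it reaches from about 0.425 to 0.925 m from the base axis. Payload 6.8 kg.
Tool frame: the origin (TCP) lies between the finger pads; the fingertips stand finger_overhang ahead of it and the grasp point (between the pads) lies 6 mm ahead of it (finger_overhang is the distance from the TCP to the fingertips, in m); z points along the fingers, y is the line along which they close (so a half turn about z gives the same grasp; the last joint's range is limited). The gripper opens to 85 mm and grips with 20 to 120 N. Pads are 22 mm wide; open, the fingers measure 114 mm over their backs; the gripper's body (76 mm by 85 mm) begins 54 mm behind the grasp point. The pads swing forward as they close: fully open they stand 13 mm farther back than shut.
Start: joints at [-1.383, 0.477, 0.022, 1.555, -0.011, 1.109, -0.083], TCP at [0.197, 0.646, 0.233] pointing down, gripper open.
Joint ranges: [-2.96, 2.96], [-0.34, 2.1], [-1.41, 1.46], [0.24, 2.44], [-1.37, 4.51], [0.17, 1.92], [-2.96, 2.96]. Speed limits (rad/s): [2.39, 2.39, 3.14, 3.14, 3.14, 3.14, 3.14].

### API

Orientations are given as a unit quaternion [w, x, y, z].
In Python, from station import * gives the robot as it stands.
- The arm moves only by the tool drive_tool, never from a script. Its argument "increments" is a list of rows, each an object of numbers: "claw": the finger opening in m, from 0 to 0.0854; "dx", "dy", "dz": the shift along the tool's x, y, z in m; "wx", "wy", "wz": the turn, a rotation vector about the tool's x, y, z in degrees. A call has 1 to 20 rows; each row shifts and turns the commanded pose from where the row before left it, along the tool's axes as they then stand; what a row does not reach is not made up. A row lasts 1/8 s, in which the tool goes at most 62.5 mm and 10.7 degrees, less where a joint would pass 70% of its speed; a pose out of reach is approached as far as the arm can. A call with a gripper value outside its range is refused whole. The fingers move at their own pace and stop on an object; "newtons" is the grip in N (left out, the last holds). Time passes only in rows, so rows that do not move let the fingers close. It gives the time, the measured TCP pose, the force, the opening and the grip force at its end, in the units of the state.
- get_obs(): the state, without advancing time (a new reading comes with each control period).
- read_camera(name): name is "scene" or "top" or "wrist"; returns (picture, depth): 420x560x3 uint8, red, green, blue; 420x560 float32, m along the optical axis (not along the pixel's ray), 0 where there is no reading.
- calibration(name): a dict with "intrinsics" (3x3 intrinsics, pixels), "R" (3x3) and "t" (3): a world point X has camera coordinates R X + t; the wrist camera has in their place "mount" (4x4, takes a point from camera to tool coordinates, whose origin is the TCP and whose axes are the flange's). Camera axes: x right, y down, z forward; pixel columns grow to the right and rows downward; lengths in m; the calibration is good to about 2 mm. A picture is of the moment at which its call begins: read the wrist's pose just before it. calibration takes no time and is no camera call.
- hand_in(): hands the job in; it is judged then, once.
The state is a dict: "t": time; "q": joint angles; "joint_vel": joint speeds; "joint_torque": joint torques, N m; "eef_pos": TCP position; "tool_rot": TCP orientation; "contact_force": force on the tool from outside, world axes, zero at the start; "torque": the same for the moment, N m; "gripper_width": opening from 0.0 (shut) to 1.0 (fully open); "grasp_force": force on a finger pad.
Only numpy, scipy, OpenCV 4.12 (cv2) and the standard library are available. Lean on these libraries where they do the work, as an engineer would, in place of code of your own. Each camera call takes 0.05 s, during which the arm holds its last target. There are 200 camera calls.

## Working session

There is one attempt and no reset: what is moved stays moved. The work goes in short steps, Python scripts to look and compute and a tool call to move; the robot and the scene stay as the last step left them, time stands still between calls to the robot, and variables do not carry over. Pictures are saved under pics/ and viewed, at most 10 in all, crops included, and the job is handed in when it is done.

Besides the shell and the picture viewer there is one more tool, called after "Call:" as name(argument=value, ...) on one line, values as JSON. drive_tool: Moves the arm, as the interface text tells. Its arguments: {"type":"object","properties":{"increments":{"type":"array","items":{"type":"object","properties":{"claw":{"type":"number"},"dx":{"type":"number"},"dy":{"type":"number"},"dz":{"type":"number"},"wx":{"type":"number"},"wy":{"type":"number"},"wz":{"type":"number"}}}},"newtons":{"type":"number"}},"required":["increments"]}

```bash
mkdir -p pics; ls
python3 - <<'E'
from station import *
import cv2,numpy as np
o=get_obs();print(o)
for n in("scene","top"):
    p,d=read_camera(n);cv2.imwrite(f"pics/{n}0.png",p[:,:,::-1]);np.savez(f"pics/{n}0.npz",p=p,d=d);print(n,calibration(n))
print(calibration("wrist"))
E
```

```text
pics
{'t': 0.0, 'q': array([-1.38310735,  0.47779033,  0.02233534,  1.55647481, -0.01148565,
        1.10929327, -0.08307463]), 'joint_vel': array([-6.56174041e-04, -8.12903674e-04,  1.77941808e-03,  8.62589666e-04,
       -8.40892843e-04,  8.70112307e-04, -9.45134883e-05]), 'joint_torque': array([-1.09854800e-04, -5.96442819e+01,  1.60793625e+00, -2.81203938e+01,
        1.24320877e-02,  9.09651106e-03,  1.91646950e-05]), 'eef_pos': array([0.19660073, 0.64510859, 0.23232233]), 'tool_rot': array([-6.20275894e-05,  1.47327665e-01,  9.89087314e-01, -9.16680766e-04]), 'contact_force': array([-0.54452659,  0.40045869, -0.95992585]), 'torque': array([ 0.00745885, -0.00333905,  0.02887277]), 'grasp_force': 0.0, 'gripper_width': 1.0034058299513795}
scene {'intrinsics': array([[458.95239326,   0.        , 282.20850238],
       [  0.        , 458.95239326, 208.84314726],
       [  0.        ,   0.        ,   1.        ]]), 'R': array([[ 0.75985428, -0.65007986,  0.00420125],
       [-0.43546048, -0.51377082, -0.73919802],
       [ 0.48269623,  0.5598533 , -0.67347505]]), 't': array([-0.458147
[... 230 characters left out ...]
, -0.99986198,  0.0126145 ],
       [-0.99774024,  0.00995027, -0.06644844],
       [ 0.06631376, -0.0133044 , -0.99771012]]), 't': array([-0.07681016,  0.51533772,  1.47306895])}
{'intrinsics': array([[372.28822006,   0.        , 282.85101563],
       [  0.        , 372.28822006, 209.90614071],
       [  0.        ,   0.        ,   1.        ]]), 'mount': array([[ 6.33595990e-04, -9.58645166e-01, -2.84603312e-01,
         7.27191171e-02],
       [ 9.99999537e-01,  8.13402597e-04, -5.13587734e-04,
        -4.13876384e-04],
       [ 7.23845471e-04, -2.84602855e-01,  9.58645237e-01,
        -1.39589754e-01],
       [ 0.00000000e+00,  0.00000000e+00,  0.00000000e+00,
         1.00000000e+00]])}
```

View pics/scene0.png

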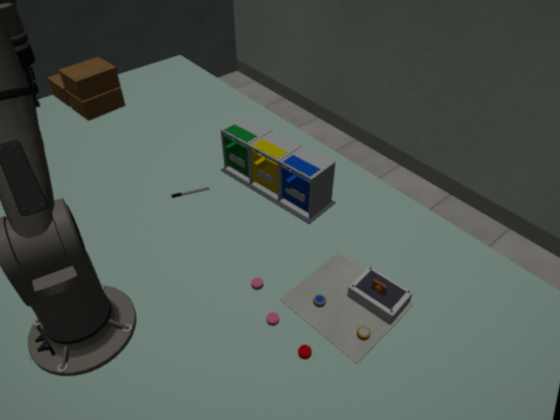

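View pics/top0.png

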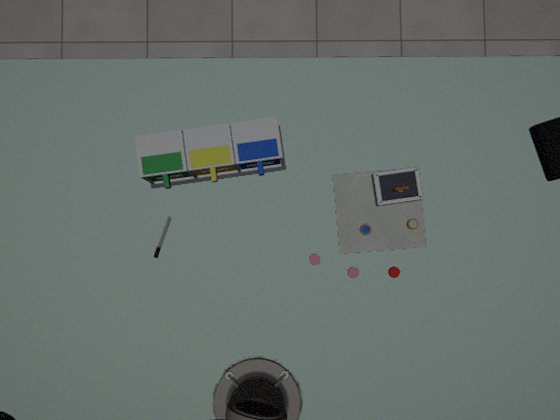

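Candidates in the top view: blue-spotted brass disc (365,229), white-spotted reference disc (412,224), pink discs (315,259) and (353,272), and a red disc (394,272). I choose (365,229), which is (320,300) in the scene view. The blue bin is the right-most, with its tab at top (261,168).

```bash
cat > h.py <<'E'
import cv2,numpy as np
from station import *
from scipy.spatial.transform import Rotation as Ro
def cloud(n,d,o=None):
    c=calibration(n);K=c["intrinsics"];v,u=np.mgrid[:d.shape[0],:d.shape[1]]
    P=np.stack([(u-K[0,2])/K[0,0]*d,(v-K[1,2])/K[1,1]*d,d],-1)
    if n=="wrist":
        M=c["mount"];w=o["tool_rot"];R=Ro.from_quat([w[1],w[2],w[3],w[0]]).as_matrix()
        return (P@M[:3,:3].T+M[:3,3])@R.T+o["eef_pos"]
    return (P-c["t"])@c["R"]
def blue(p):
    h=cv2.cvtColor(p,cv2.COLOR_RGB2HSV);return cv2.inRange(h,(100,130,50),(128,255,255))>0
E
python3 - <<'E'
from h import *
ims=[]
for n,(u,v) in(("scene",(320,300)),("top",(365,229))):
    z=np.load(f"pics/{n}0.npz");p,d=z["p"],z["d"];X=cloud(n,d);m=blue(p)&(d>0)
    k,l,s,c=cv2.connectedComponentsWithStats(m.astype(np.uint8))
    for i in range(1,k):
        if s[i,4]>12:
            Q=X[l==i];print(n,c[i].round(1),s[i,4],np.median(Q,0).round(4),Q.min(0).round(3),Q.max(0).round(3))
    ims.append(cv2.resize(p[v-40:v+40,u-50:u+50],(400,320),interpolation=cv2.INTER_CUBIC))
    if n=="top":
        # roof points: bank yaw
        m=(X[...,2]>.150)&(X[...,2]<.165)&(X[...,0]>.3)
        k,l,s,c=cv2.connectedComponentsWithStats(m.astype(np.uint8));i=1+s[1:,4].argmax()
        Q=X[l==i];r=cv2.minAreaRect((Q[:,:2]*1000).astype(np.float32));print(r,cv2.boxPoints(r),np.median(Q[:,2]))
        for nm,a in(("card",(380,240)),("ref",(412,224)),("tab",(261,168)),("tw",(163,237)),("bench",(230,260))):print(nm,X[a[1],a[0]].round(4))
cv2.imwrite("pics/crop.png",np.hstack(ims)[:,:,::-1])
E
```

```text
scene [301.1 165.1] 333 [ 0.6567 -0.0149  0.1568] [ 0.631 -0.063  0.153] [0.684 0.036 0.162]
scene [293.7 176.8] 137 [ 0.6328 -0.0206  0.1341] [ 0.598 -0.069  0.092] [0.645 0.037 0.14 ]
scene [319.4 298.6] 42 [ 0.4611 -0.3019  0.0175] [ 0.451 -0.311  0.014] [ 0.472 -0.293  0.023]
top [257.2 149.5] 663 [ 0.6589 -0.0099  0.1571] [ 0.632 -0.06   0.147] [0.686 0.04  0.168]
top [260.1 167.4] 76 [ 0.6185 -0.0162  0.1348] [ 0.601 -0.024  0.002] [ 0.639 -0.009  0.143]
top [365.6 229. ] 39 [ 0.4625 -0.2994  0.0177] [ 0.454 -0.309  0.011] [ 0.471 -0.291  0.025]
((668.9080200195312, 112.94856262207031), (106.88145446777344, 358.4295959472656), 7.446207046508789) [[592.69257  283.72638 ]
 [639.1434   -71.68058 ]
 [745.1235   -57.829254]
 [698.67267  297.5777  ]] 0.15671321518474604
card [ 0.4323 -0.34    0.0057]
ref [ 0.475  -0.4267  0.0165]
tab [ 0.6152 -0.0189  0.1385]
tw [0.4469 0.2552 0.0041]
bench [0.382  0.0724 0.0015]
```

View pics/crop.png

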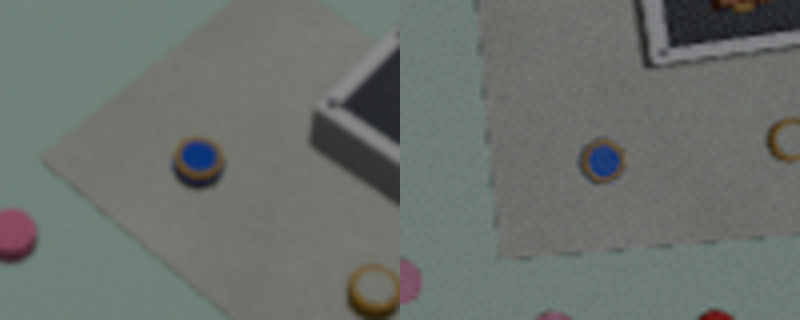

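The crop shows the brass disc with a blue spot and waist band in both views, so the choice is confirmed: disc at (0.462, -0.300), top z about 0.018. Blue pivot is about (0.636, -0.013), yaw 7.45°, tab at about (0.611, -0.016, 0.123). Next I move above the tab.

Call:
drive_tool(increments=[{"claw": 0.06,"dx": -0.0368,"dy": -0.0319},{"dx": -0.0368,"dy": -0.0319},{"dx": -0.0368,"dy": -0.0319},{"dx": -0.0368,"dy": -0.0319},{"dx": -0.0368,"dy": -0.0319},{"dx": -0.0368,"dy": -0.0319},{"dx": -0.0368,"dy": -0.0319},{"dx": -0.0368,"dy": -0.0319},{"dx": -0.0368,"dy": -0.0319},{"dx": -0.0368,"dy": -0.0319},{"dx": -0.0368,"dy": -0.0319},{"dx": -0.0368,"dy": -0.0319},{"dx": -0.0368,"dy": -0.0319},{"dx": -0.0368,"dy": -0.0319},{"dx": -0.0368,"dy": -0.0319},{"dx": -0.0368,"dy": -0.0319},{"wz": -8.1},{"wz": -8.1},{"wz": -8.1},{}], newtons=50)

```text
schema error: expected keys claw, dx, dy, dz, wx, wy, wz
```

```bash
cat > look.py <<'E'
from h import *
import sys
o=get_obs();p,d=read_camera("wrist");X=cloud("wrist",d,o);m=blue(p)&(d>0)
w=o["tool_rot"];R=Ro.from_quat([w[1],w[2],w[3],w[0]]).as_matrix()
print("t",o["t"],"tcp",o["eef_pos"].round(4));print(R.round(3))
k,l,s,c=cv2.connectedComponentsWithStats(m.astype(np.uint8))
for i in range(1,k):
    if s[i,4]>40:
        Q=X[l==i];print(c[i].round(),s[i,4],np.median(Q,0).round(4),np.percentile(Q,2,0).round(4),np.percentile(Q,98,0).round(4))
np.savez(f"pics/{sys.argv[1]}.npz",p=p,X=X);cv2.imwrite(f"pics/{sys.argv[1]}.png",p[:,:,::-1])
E
python3 look.py w1; python3 -c "import station;print([n for n in dir(station) if n[0]!='_'], getattr(station,'finger_overhang',None))"
```

```text
t 0.1 tcp [0.1966 0.6452 0.2325]
[[-0.957  0.291 -0.   ]
 [ 0.291  0.957 -0.002]
 [-0.    -0.002 -1.   ]]
['PlanningError', 'calibration', 'finger_overhang', 'get_obs', 'hand_in', 'read_camera'] 0.025
```

View pics/w1.png

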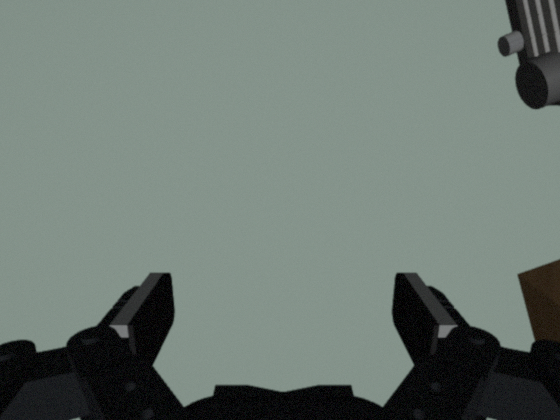

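The picture shows only empty bench and the fingers, because the move was refused: each row needs all keys.

Call:
drive_tool(increments=[{"claw": 0.06,"dx": -0.0368,"dy": -0.0319,"dz": 0,"wx": 0,"wy": 0,"wz": 0},{"claw": 0.06,"dx": -0.0368,"dy": -0.0319,"dz": 0,"wx": 0,"wy": 0,"wz": 0},{"claw": 0.06,"dx": -0.0368,"dy": -0.0319,"dz": 0,"wx": 0,"wy": 0,"wz": 0},{"claw": 0.06,"dx": -0.0368,"dy": -0.0319,"dz": 0,"wx": 0,"wy": 0,"wz": 0},{"claw": 0.06,"dx": -0.0368,"dy": -0.0319,"dz": 0,"wx": 0,"wy": 0,"wz": 0},{"claw": 0.06,"dx": -0.0368,"dy": -0.0319,"dz": 0,"wx": 0,"wy": 0,"wz": 0},{"claw": 0.06,"dx": -0.0368,"dy": -0.0319,"dz": 0,"wx": 0,"wy": 0,"wz": 0},{"claw": 0.06,"dx": -0.0368,"dy": -0.0319,"dz": 0,"wx": 0,"wy": 0,"wz": 0},{"claw": 0.06,"dx": -0.0368,"dy": -0.0319,"dz": 0,"wx": 0,"wy": 0,"wz": 0},{"claw": 0.06,"dx": -0.0368,"dy": -0.0319,"dz": 0,"wx": 0,"wy": 0,"wz": 0},{"claw": 0.06,"dx": -0.0368,"dy": -0.0319,"dz": 0,"wx": 0,"wy": 0,"wz": 0},{"claw": 0.06,"dx": -0.0368,"dy": -0.0319,"dz": 0,"wx": 0,"wy": 0,"wz": 0},{"claw": 0.06,"dx": -0.0368,"dy": -0.0319,"dz": 0,"wx": 0,"wy": 0,"wz": 0},{"claw": 0.06,"dx": -0.0368,"dy": -0.0319,"dz": 0,"wx": 0,"wy": 0,"wz": 0},{"claw": 0.06,"dx": -0.0368,"dy": -0.0319,"dz": 0,"wx": 0,"wy": 0,"wz": 0},{"claw": 0.06,"dx": -0.0368,"dy": -0.0319,"dz": 0,"wx": 0,"wy": 0,"wz": 0},{"claw": 0.06,"dx": 0,"dy": 0,"dz": 0,"wx": 0,"wy": 0,"wz": -8.1},{"claw": 0.06,"dx": 0,"dy": 0,"dz": 0,"wx": 0,"wy": 0,"wz": -8.1},{"claw": 0.06,"dx": 0,"dy": 0,"dz": 0,"wx": 0,"wy": 0,"wz": -8.1},{"claw": 0.06,"dx": 0,"dy": 0,"dz": 0,"wx": 0,"wy": 0,"wz": 0}], newtons=50)

```text
t: 2.65
eef_pos: [0.611, -0.0143, 0.233]
tool_rot: [-0.0, -0.063, 0.998, 0.0]
contact_force: [-0.7, 0.8, 0.4]
gripper_width: 0.697
grasp_force: 0.0
```

```bash
python3 look.py w2
```

```text
t 2.65 tcp [ 0.611  -0.0143  0.233 ]
[[-0.992 -0.127 -0.001]
 [-0.127  0.992  0.   ]
 [ 0.001  0.    -1.   ]]
[277. 228.] 5469 [ 0.6321 -0.0181  0.1183] [ 0.5993 -0.0658  0.0346] [0.6413 0.0348 0.1364]
[280. 290.] 8920 [ 0.656  -0.0105  0.156 ] [ 0.6329 -0.0548  0.1548] [0.6808 0.0348 0.1573]
```

View pics/w2.png

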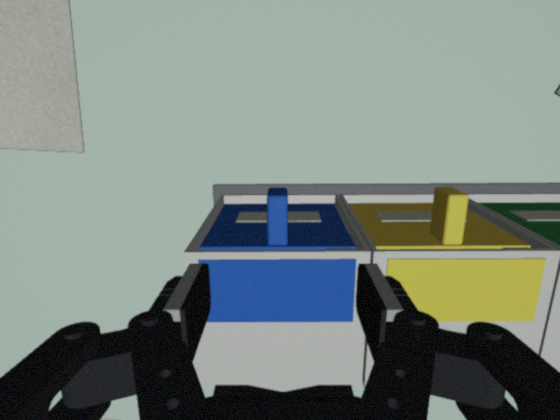

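The tab is at (278,216), centred under the gripper to within a few mm. The yellow tab is at (450,216) and the bank edge is parallel to the image rows, so the yaw is right. Next I measure the tab.

Run:
```python
from h import *
z=np.load("pics/w2.npz");X=z["X"];m=blue(z["p"])
a=np.radians(7.4);B=np.array([[np.cos(a),np.sin(a),0],[-np.sin(a),np.cos(a),0],[0,0,1]])
Y=(X-[.611,-.0143,0])@B.T
t=m&(Y[...,2]>.133)&(Y[...,2]<.141)&(Y[...,0]<.02);Q=Y[t]
print("tab top",t.sum(),Q.mean(0),np.percentile(Q,2,0),np.percentile(Q,98,0))
t=m&(Y[...,2]<.105)&(Y[...,2]>.04);Q=Y[t];print("face",t.sum(),np.polyfit(Q[:,1],Q[:,0],1),np.median(Q,0))
r=(Y[...,2]>.15)&m;Q=Y[r];print("patch",np.percentile(Q,1,0),np.percentile(Q,99,0))
```

```text
tab top 935 [ 0.00341966 -0.00442845  0.13480889] [-0.01231964 -0.01095129  0.13329601] [0.01925846 0.0018205  0.1363529 ]
face 1712 [-0.00284789  0.02314316] [0.02316801 0.00375685 0.08690075]
patch [ 0.00983668 -0.04784363  0.15381118] [0.06796216 0.04442252 0.23488482]
```

Call:
drive_tool(increments=[{"claw": 0.06,"dx": 0.002,"dy": -0.0044,"dz": 0.026,"wx": 0,"wy": 0,"wz": 0},{"claw": 0.06,"dx": 0,"dy": 0,"dz": 0.026,"wx": 0,"wy": 0,"wz": 0},{"claw": 0.06,"dx": 0,"dy": 0,"dz": 0.026,"wx": 0,"wy": 0,"wz": 0},{"claw": 0.06,"dx": 0,"dy": 0,"dz": 0.026,"wx": 0,"wy": 0,"wz": 0},{"claw": 0.005,"dx": 0,"dy": 0,"dz": 0,"wx": 0,"wy": 0,"wz": 0},{"claw": 0.005,"dx": 0,"dy": 0,"dz": 0,"wx": 0,"wy": 0,"wz": 0},{"claw": 0.005,"dx": 0,"dy": 0,"dz": 0,"wx": 0,"wy": 0,"wz": 0},{"claw": 0.005,"dx": 0,"dy": 0,"dz": 0,"wx": 0,"wy": 0,"wz": 0},{"claw": 0.005,"dx": 0,"dy": 0,"dz": 0,"wx": 0,"wy": 0,"wz": 0},{"claw": 0.005,"dx": 0,"dy": 0,"dz": 0,"wx": 0,"wy": 0,"wz": 0},{"claw": 0.005,"dx": 0,"dy": 0,"dz": 0,"wx": 0,"wy": 0,"wz": 0}], newtons=50)

```text
t: 4.08
eef_pos: [0.6107, -0.0184, 0.1308]
tool_rot: [0.001, -0.064, 0.998, 0.0]
contact_force: [-1.9, 1.1, 6.9]
gripper_width: 0.145
grasp_force: 49.9
```

Gripped (about 13 mm opening). Now I pull along the arc.

Call:
drive_tool(increments=[{"claw": 0.005,"dx": 0.0091,"dy": 0,"dz": 0.0026,"wx": 0,"wy": -5,"wz": 0},{"claw": 0.005,"dx": 0.0091,"dy": 0,"dz": 0.0026,"wx": 0,"wy": -5,"wz": 0},{"claw": 0.005,"dx": 0.0091,"dy": 0,"dz": 0.0026,"wx": 0,"wy": -5,"wz": 0},{"claw": 0.005,"dx": 0.0091,"dy": 0,"dz": 0.0026,"wx": 0,"wy": -5,"wz": 0},{"claw": 0.005,"dx": 0.0091,"dy": 0,"dz": 0.0026,"wx": 0,"wy": -5,"wz": 0},{"claw": 0.005,"dx": 0.0091,"dy": 0,"dz": 0.0026,"wx": 0,"wy": -5,"wz": 0},{"claw": 0.005,"dx": 0.0091,"dy": 0,"dz": 0.0026,"wx": 0,"wy": -5,"wz": 0},{"claw": 0.005,"dx": 0.0082,"dy": 0,"dz": 0.0023,"wx": 0,"wy": -4.5,"wz": 0},{"claw": 0.005,"dx": 0,"dy": 0,"dz": 0,"wx": 0,"wy": 0,"wz": 0},{"claw": 0.005,"dx": 0,"dy": 0,"dz": 0,"wx": 0,"wy": 0,"wz": 0}], newtons=50)

```text
t: 5.32
eef_pos: [0.5657, -0.0039, 0.1223]
tool_rot: [0.251, -0.061, 0.966, 0.036]
contact_force: [0.3, 0.3, 0.6]
gripper_width: 0.063
grasp_force: 0.0
```

The tab slipped out of the grip, so I look.

```bash
python3 look.py w3; python3 -c "
from h import *
print(get_obs()['q'].round(3))
p,d=read_camera('scene');cv2.imwrite('pics/s3.png',p[:,:,::-1]);a=cv2.imread('pics/w3.png')
cv2.imwrite('pics/c3.png',np.hstack([cv2.resize(a,(400,300)),cv2.resize(p[100:250,150:350,::-1],(400,300))]))"
```

```text
t 5.325 tcp [ 0.5657 -0.0039  0.1223]
[[-0.867 -0.135  0.479]
 [-0.099  0.99   0.099]
 [-0.488  0.039 -0.872]]
[224. 270.] 11497 [ 0.5995 -0.0338  0.1024] [ 0.5562 -0.0705  0.0304] [0.6337 0.0309 0.1261]
[283. 289.] 757 [5.934e-01 2.000e-04 1.071e-01] [ 0.5642 -0.0039  0.0793] [0.6066 0.0054 0.1375]
[-0.342  0.302  0.322  2.307 -1.355  0.17   2.948]
```

View pics/c3.png

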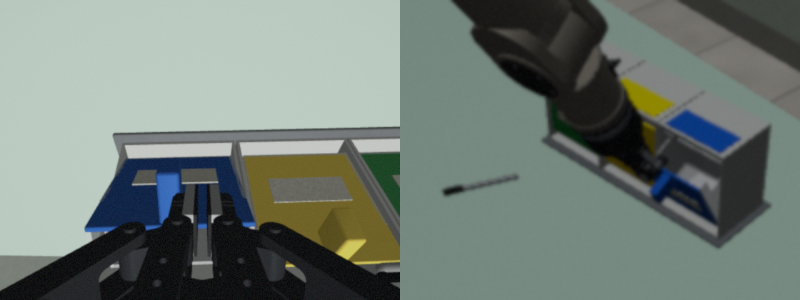

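The tool tilt ran into joint limits (q5, q6, q7), so the grip slipped and the bin stands partly open. I'll work with the tool near vertical and let the tab pivot in the grip. First I compute the recovery and the bin tilt.

Run:
```python
from h import *
o=get_obs();w=o["tool_rot"];R=Ro.from_quat([w[1],w[2],w[3],w[0]]).as_matrix()
a=np.radians(7.4);c,s=np.cos(a),np.sin(a)
Rd=np.array([[-c,-s,0],[-s,c,0],[0,0,-1]])
print(np.degrees(Ro.from_matrix(R.T@Rd).as_rotvec()))
X=np.load("pics/w3.npz");p=X["p"];X=X["X"];B=np.array([[c,s,0],[-s,c,0],[0,0,1]])
piv=np.array([.611,-.0143,0])+B.T@[.0232,-.0044,.024];print("piv",piv)
Y=(X-piv)@B.T;m=blue(p)&(np.abs(Y[...,1]+.03)<.012)
Q=Y[m];print(len(Q),np.degrees(np.arctan2(-Q[:,0],Q[:,2]))[::200].round(1), np.polyfit(Q[:,2],Q[:,0],1))
```

```text
[ 2.28538296 29.21865299 -0.13220822]
piv [ 0.63457347 -0.0156753   0.024     ]
3370 [30.4 25.  24.2 23.6 25.4 25.  25.2 24.9 24.7 24.6 24.5 25.  24.6 24.3
 25.  24.4 24.6] [-4.56377087e-01 -4.07636287e-04]
```

Call:
drive_tool(increments=[{"claw": 0.02,"dx": 0,"dy": 0,"dz": -0.02,"wx": 0,"wy": 0,"wz": 0},{"claw": 0.02,"dx": 0,"dy": 0,"dz": -0.02,"wx": 0,"wy": 0,"wz": 0},{"claw": 0.06,"dx": 0,"dy": 0,"dz": -0.03,"wx": 0,"wy": 0,"wz": 0},{"claw": 0.06,"dx": 0,"dy": 0,"dz": -0.03,"wx": 0,"wy": 0,"wz": 0},{"claw": 0.06,"dx": 0,"dy": 0,"dz": 0,"wx": 0,"wy": 0,"wz": 0}])

```text
t: 6.05
eef_pos: [0.5222, -0.0098, 0.2042]
tool_rot: [0.252, -0.064, 0.965, 0.037]
contact_force: [0.5, 0.4, -0.7]
gripper_width: 0.702
grasp_force: 0.0
```

Call:
drive_tool(increments=[{"claw": 0.06,"dx": 0,"dy": 0,"dz": 0,"wx": 0.8,"wy": 9.7,"wz": 0},{"claw": 0.06,"dx": 0,"dy": 0,"dz": 0,"wx": 0.8,"wy": 9.7,"wz": 0},{"claw": 0.06,"dx": 0,"dy": 0,"dz": 0,"wx": 0.7,"wy": 9.8,"wz": 0},{"claw": 0.06,"dx": 0,"dy": 0,"dz": 0,"wx": 0,"wy": 0,"wz": 0}])

```text
t: 6.55
eef_pos: [0.5244, -0.0098, 0.2009]
tool_rot: [-0.0, -0.066, 0.998, -0.0]
contact_force: [-0.5, -0.0, -0.9]
gripper_width: 0.705
grasp_force: 0.0
```

```bash
cat > tilt.py <<'E'
from h import *
import sys
def tilt(name):
    X=np.load(f"pics/{name}.npz");p=X["p"];X=X["X"]
    a=np.radians(7.4);c,s=np.cos(a),np.sin(a);B=np.array([[c,s,0],[-s,c,0],[0,0,1]])
    piv=np.array([.6346,-.0157,.024]);Y=(X-piv)@B.T
    m=blue(p)&(np.abs(np.abs(Y[...,1])-.03)<.012)&(Y[...,2]<.125);Q=Y[m]
    q=np.median(np.arctan2(-Q[:,0],Q[:,2])[Q[:,2]>.03]);print("tilt",q,m.sum())
    rel=(get_obs()["eef_pos"]-piv)@B.T;print("tcp rel pivot bank axes",rel.round(4))
    print("tab at",(-25*np.cos(q)-99*np.sin(q)).round(1),(-25*np.sin(q)+99*np.cos(q)).round(1))
tilt(sys.argv[1])
E
python3 look.py w4;python3 tilt.py w4; python3 -c "
from station import *
print(get_obs()['q'].round(2))"
```

```text
t 6.55 tcp [ 0.5244 -0.0098  0.2009]
[[-0.991 -0.131 -0.001]
 [-0.131  0.991 -0.   ]
 [ 0.001  0.    -1.   ]]
[264. 276.] 4522 [ 0.5783 -0.0218  0.0915] [ 0.5401 -0.056   0.0326] [0.6314 0.0265 0.1112]
[180. 271.] 49 [ 0.5714 -0.0738  0.1104] [ 0.5174 -0.0768  0.1085] [ 0.5749 -0.0477  0.2162]
tilt 0.6611108368096477 1746
tcp rel pivot bank axes [-0.1102  0.019   0.1771]
tab at -80.5 62.8
[-0.82  0.37  0.91  1.99 -0.36  0.95  1.97]
```

The bin has fallen to about 0.66–0.7, its stop. Next I go for the disc.

Call:
drive_tool(increments=[{"claw": 0.06,"dx": 0.0166,"dy": -0.0467,"dz": 0,"wx": 0,"wy": 0,"wz": 0},{"claw": 0.06,"dx": 0.0166,"dy": -0.0467,"dz": 0,"wx": 0,"wy": 0,"wz": 0},{"claw": 0.06,"dx": 0.0167,"dy": -0.0467,"dz": 0,"wx": 0,"wy": 0,"wz": 0},{"claw": 0.06,"dx": 0.0167,"dy": -0.0467,"dz": 0.02,"wx": 0,"wy": 0,"wz": 0},{"claw": 0.06,"dx": 0.0167,"dy": -0.0467,"dz": 0.03,"wx": 0,"wy": 0,"wz": 0},{"claw": 0.06,"dx": 0.0167,"dy": -0.0467,"dz": 0.03,"wx": 0,"wy": 0,"wz": 0},{"claw": 0.06,"dx": 0,"dy": 0,"dz": 0,"wx": 0,"wy": 0,"wz": 0}])

```text
t: 7.48
eef_pos: [0.4535, -0.3065, 0.1213]
tool_rot: [0.0, -0.059, 0.998, 0.0]
contact_force: [-0.3, 0.8, 0.8]
gripper_width: 0.701
grasp_force: 0.0
```

```bash
python3 look.py w5; python3 -c "
from station import *
print(get_obs()['q'].round(2))"
```

```text
t 7.475 tcp [ 0.4535 -0.3065  0.1213]
[[-0.993 -0.117  0.001]
 [-0.117  0.993  0.   ]
 [-0.001  0.    -1.   ]]
[288. 202.] 52 [ 0.4474 -0.3051  0.0126] [ 0.4456 -0.3149  0.0112] [ 0.4546 -0.2919  0.0139]
[290. 222.] 694 [ 0.4612 -0.3012  0.0174] [ 0.4518 -0.3104  0.0161] [ 0.4707 -0.2916  0.0186]
[-0.13  0.53  0.8   2.   -0.52  0.83  2.66]
```

View pics/w5.png

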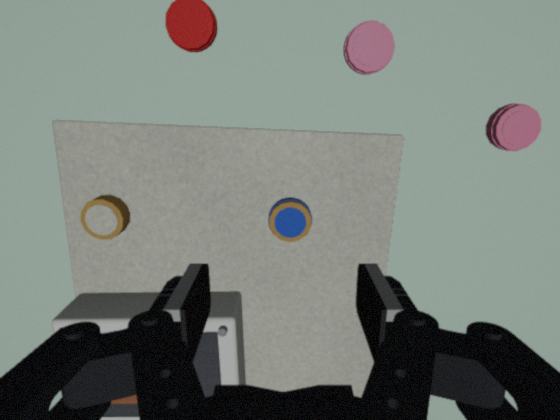

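The blue disc is at (290,222), clear of the box corner at (240,295), and its position (0.461, -0.301) agrees with the earlier views. I grasp it.

Call:
drive_tool(increments=[{"claw": 0.05,"dx": -0.0083,"dy": 0.0044,"dz": 0.025,"wx": 0,"wy": 0,"wz": 0},{"claw": 0.05,"dx": 0,"dy": 0,"dz": 0.025,"wx": 0,"wy": 0,"wz": 0},{"claw": 0.05,"dx": 0,"dy": 0,"dz": 0.02,"wx": 0,"wy": 0,"wz": 0},{"claw": 0.05,"dx": 0,"dy": 0,"dz": 0.017,"wx": 0,"wy": 0,"wz": 0},{"claw": 0.05,"dx": 0,"dy": 0,"dz": 0,"wx": 0,"wy": 0,"wz": 0},{"claw": 0.02,"dx": 0,"dy": 0,"dz": 0,"wx": 0,"wy": 0,"wz": 0},{"claw": 0.02,"dx": 0,"dy": 0,"dz": 0,"wx": 0,"wy": 0,"wz": 0},{"claw": 0.02,"dx": 0,"dy": 0,"dz": 0,"wx": 0,"wy": 0,"wz": 0},{"claw": 0.02,"dx": 0,"dy": 0,"dz": 0,"wx": 0,"wy": 0,"wz": 0}], newtons=30)

```text
t: 8.65
eef_pos: [0.466, -0.2975, 0.0363]
tool_rot: [0.001, -0.064, 0.998, -0.0]
contact_force: [0.1, 0.4, 0.3]
gripper_width: 0.231
grasp_force: 0.0
```

Missed. I rise and look again.

Call:
drive_tool(increments=[{"claw": 0.06,"dx": 0,"dy": 0,"dz": 0,"wx": 0,"wy": 0,"wz": 0},{"claw": 0.06,"dx": 0,"dy": 0,"dz": 0,"wx": 0,"wy": 0,"wz": 0},{"claw": 0.06,"dx": 0,"dy": 0,"dz": 0,"wx": 0,"wy": 0,"wz": 0},{"claw": 0.06,"dx": 0,"dy": 0,"dz": -0.03,"wx": 0,"wy": 0,"wz": 0},{"claw": 0.06,"dx": 0,"dy": 0,"dz": 0,"wx": 0,"wy": 0,"wz": 0},{"claw": 0.06,"dx": 0,"dy": 0,"dz": 0,"wx": 0,"wy": 0,"wz": 0}])

```text
t: 9.4
eef_pos: [0.4658, -0.2971, 0.0657]
tool_rot: [0.0, -0.064, 0.998, -0.0]
contact_force: [0.3, -0.4, -0.1]
gripper_width: 0.702
grasp_force: 0.0
```

```bash
python3 look.py w6; sleep 0; python3 -c "
from station import *
print(get_obs()['eef_pos'],get_obs()['q'].round(3))"
```

```text
t 9.4 tcp [ 0.4658 -0.2971  0.0657]
[[-0.992 -0.127  0.001]
 [-0.127  0.992 -0.   ]
 [-0.001 -0.    -1.   ]]
[278. 206.] 123 [ 0.4475 -0.3026  0.0124] [ 0.4455 -0.3149  0.0103] [ 0.4554 -0.2881  0.014 ]
[277. 231.] 1151 [ 0.461  -0.301   0.0173] [ 0.4516 -0.3105  0.0162] [ 0.4707 -0.2915  0.0185]
[ 0.46553734 -0.29696642  0.06542223] [-0.083  0.613  0.718  2.018 -0.602  0.731  2.709]
```

View pics/w6.png

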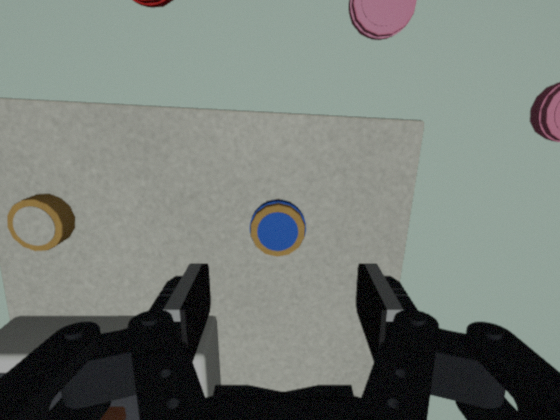

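The disc has not moved, at (278,231) and (0.461, -0.301). The fingers closed above it. I check the fingertip depth in the wrist depth image.

Run:
```python
from h import *
X=np.load("pics/w6.npz")["X"];o=get_obs();w=o["tool_rot"];R=Ro.from_quat([w[1],w[2],w[3],w[0]]).as_matrix()
T=(X-o["eef_pos"])@R
for u0,u1 in((160,212),(355,410)):
    Q=T[255:350,u0:u1].reshape(-1,3);Q=Q[(Q[:,2]<.04)&(np.abs(Q[:,2])<.1)];print(len(Q),Q.max(0).round(4),Q.min(0).round(4),np.percentile(Q,98,0).round(4))
```

```text
3802 [ 0.0185 -0.0225  0.0399] [-0.0613 -0.0461 -0.0681] [ 0.0175 -0.0251  0.0349]
3860 [ 0.0186  0.0436 -0.0022] [-0.0112  0.0214 -0.0681] [ 0.0175  0.0418 -0.0056]
```

Call:
drive_tool(increments=[{"claw": 0.044,"dx": 0.005,"dy": -0.0036,"dz": 0,"wx": 0,"wy": 0,"wz": 0},{"claw": 0.044,"dx": 0,"dy": 0,"dz": 0.015,"wx": 0,"wy": 0,"wz": 0},{"claw": 0.044,"dx": 0,"dy": 0,"dz": 0.015,"wx": 0,"wy": 0,"wz": 0},{"claw": 0.044,"dx": 0,"dy": 0,"dz": 0.005,"wx": 0,"wy": 0,"wz": 0},{"claw": 0.044,"dx": 0,"dy": 0,"dz": 0,"wx": 0,"wy": 0,"wz": 0},{"claw": 0.044,"dx": 0,"dy": 0,"dz": 0,"wx": 0,"wy": 0,"wz": 0}])

```text
t: 10.2
eef_pos: [0.4615, -0.3018, 0.0312]
tool_rot: [0.001, -0.063, 0.998, -0.0]
contact_force: [-1.4, -0.4, 0.2]
gripper_width: 0.514
grasp_force: 0.0
```

```bash
python3 look.py w7
python3 - <<'E'
from h import *
X=np.load("pics/w7.npz")["X"];o=get_obs();w=o["tool_rot"];R=Ro.from_quat([w[1],w[2],w[3],w[0]]).as_matrix()
T=(X-o["eef_pos"])@R
b=blue(np.load("pics/w7.npz")["p"])&(T[...,2]>.008)
print("disc tool",np.median(T[b],0))
for u in (205,212,219,226,340,347,354):print(u,[(v,*T[v,u].round(3)) for v in range(235,300,8)])
E
```

```text
t 10.2 tcp [ 0.4615 -0.3018  0.0312]
[[-0.992 -0.127  0.001]
 [-0.127  0.992 -0.001]
 [-0.001 -0.001 -1.   ]]
[285. 237.] 251 [ 0.4472 -0.3032  0.0121] [ 0.4453 -0.3155  0.0093] [ 0.4568 -0.2883  0.0136]
[285. 267.] 1609 [ 0.4609 -0.301   0.0173] [ 0.4516 -0.3104  0.0161] [ 0.4708 -0.2913  0.0186]
disc tool [0.00182331 0.00072858 0.01412558]
205 [(235, np.float64(0.011), np.float64(-0.038), np.float64(0.029)), (243, np.float64(0.007), np.float64(-0.038), np.float64(0.027)), (251, np.float64(0.002), np.float64(-0.038), np.float64(0.028)), (259, np.float64(-0.002), np.float64(-0.038), np.float64(0.028)), (267, np.float64(-0.006), np.float64(-0.039), np.float64(0.029)), (275, np.float64(0.013), np.float64(-0.028), np.float64(-0.019)), (283, np.float64(0.012), np.float64(-0.027), np.float64(-0.023)), (291, np.float64(0.012), np.float64(-0.026), np.float64(-0.029)), (299, np.float64(0.012), np.float64(-0.025), np.float64(-0.034))]
212 [(235, np.float64(0.011), np.float64(-0.034), np.float64(0.028)), (243, np.float64(0.006), np.float64(-0.035), np.float64(0.028)), (251, np.float64(0.002), 
[... 2679 characters left out ...]
4(0.01), np.float64(0.022), np.float64(-0.026)), (299, np.float64(0.008), np.float64(0.022), np.float64(-0.027))]
354 [(235, np.float64(0.011), np.float64(0.034), np.float64(0.029)), (243, np.float64(0.007), np.float64(0.034), np.float64(0.028)), (251, np.float64(0.003), np.float64(0.034), np.float64(0.028)), (259, np.float64(-0.002), np.float64(0.035), np.float64(0.028)), (267, np.float64(0.012), np.float64(0.027), np.float64(-0.009)), (275, np.float64(0.012), np.float64(0.026), np.float64(-0.017)), (283, np.float64(0.012), np.float64(0.024), np.float64(-0.023)), (291, np.float64(0.012), np.float64(0.023), np.float64(-0.028)), (299, np.float64(0.012), np.float64(0.022), np.float64(-0.034))]
```

The depth image puts the fingertips about 8 mm *behind* the TCP at this opening. That explains both the poor tab grip and the miss. I lower by about 28 mm, watching the force.

Call:
drive_tool(increments=[{"claw": 0.044,"dx": 0.0015,"dy": 0.0007,"dz": 0.012,"wx": 0,"wy": 0,"wz": 0},{"claw": 0.044,"dx": 0,"dy": 0,"dz": 0.01,"wx": 0,"wy": 0,"wz": 0},{"claw": 0.044,"dx": 0,"dy": 0,"dz": 0,"wx": 0,"wy": 0,"wz": 0}])

```text
t: 10.62
eef_pos: [0.4591, -0.3006, 0.008]
tool_rot: [-0.0, -0.064, 0.998, 0.0]
contact_force: [0.4, -0.6, 1.0]
gripper_width: 0.518
grasp_force: 0.0
```

Call:
drive_tool(increments=[{"claw": 0.044,"dx": 0,"dy": 0,"dz": 0.005,"wx": 0,"wy": 0,"wz": 0},{"claw": 0.02,"dx": 0,"dy": 0,"dz": 0,"wx": 0,"wy": 0,"wz": 0},{"claw": 0.02,"dx": 0,"dy": 0,"dz": 0,"wx": 0,"wy": 0,"wz": 0},{"claw": 0.02,"dx": 0,"dy": 0,"dz": 0,"wx": 0,"wy": 0,"wz": 0},{"claw": 0.02,"dx": 0,"dy": 0,"dz": 0,"wx": 0,"wy": 0,"wz": 0}], newtons=30)

```text
t: 11.25
eef_pos: [0.4612, -0.3027, 0.0059]
tool_rot: [0.002, -0.063, 0.998, -0.001]
contact_force: [-1.2, -0.7, 17.1]
gripper_width: 0.325
grasp_force: 34.3
```

Gripped (about 29 mm, 34 N). I lift and carry it over the bin.

Call:
drive_tool(increments=[{"claw": 0.02,"dx": 0,"dy": 0,"dz": -0.03,"wx": 0,"wy": 0,"wz": 0},{"claw": 0.02,"dx": 0,"dy": 0,"dz": -0.05,"wx": 0,"wy": 0,"wz": 0},{"claw": 0.02,"dx": 0,"dy": 0,"dz": -0.05,"wx": 0,"wy": 0,"wz": 0},{"claw": 0.02,"dx": 0,"dy": 0,"dz": -0.05,"wx": 0,"wy": 0,"wz": 0},{"claw": 0.02,"dx": -0.024,"dy": 0.0375,"dz": 0,"wx": 0,"wy": 0,"wz": 0},{"claw": 0.02,"dx": -0.024,"dy": 0.0375,"dz": 0,"wx": 0,"wy": 0,"wz": 0},{"claw": 0.02,"dx": -0.024,"dy": 0.0375,"dz": 0,"wx": 0,"wy": 0,"wz": 0},{"claw": 0.02,"dx": -0.024,"dy": 0.0375,"dz": 0,"wx": 0,"wy": 0,"wz": 0},{"claw": 0.02,"dx": -0.024,"dy": 0.0375,"dz": 0,"wx": 0,"wy": 0,"wz": 0},{"claw": 0.02,"dx": -0.024,"dy": 0.0375,"dz": 0,"wx": 0,"wy": 0,"wz": 0},{"claw": 0.02,"dx": -0.024,"dy": 0.0375,"dz": 0,"wx": 0,"wy": 0,"wz": 0},{"claw": 0.02,"dx": 0,"dy": 0,"dz": 0,"wx": 0,"wy": 0,"wz": 0},{"claw": 0.02,"dx": 0,"dy": 0,"dz": 0,"wx": 0,"wy": 0,"wz": 0}])

```text
t: 12.88
eef_pos: [0.5926, -0.02, 0.1839]
tool_rot: [0.0, -0.063, 0.998, -0.001]
contact_force: [-0.4, 0.1, -0.3]
gripper_width: 0.32
grasp_force: 29.9
```

```bash
python3 look.py w8;python3 tilt.py w8; python3 -c "
from station import *
print(get_obs()['q'].round(2))"
```

```text
t 12.875 tcp [ 0.5926 -0.02    0.1839]
[[-0.992 -0.126  0.   ]
 [-0.126  0.992 -0.001]
 [-0.    -0.001 -1.   ]]
[281. 202.] 10569 [ 0.5854 -0.0239  0.0878] [ 0.543  -0.0703  0.0321] [0.6329 0.0278 0.1109]
[283. 260.] 411 [ 0.5792 -0.0222  0.1897] [ 0.5772 -0.0345  0.1866] [ 0.5873 -0.0078  0.1917]
[283. 297.] 2152 [ 0.5926 -0.0203  0.1953] [ 0.5833 -0.0298  0.1941] [ 0.6025 -0.0106  0.1965]
[283. 361.] 5057 [ 0.6527 -0.0131  0.1561] [ 0.5825 -0.0359  0.1549] [0.6701 0.0121 0.254 ]
tilt 0.6609540734747693 4483
tcp rel pivot bank axes [-0.0425  0.0004  0.16  ]
tab at -80.5 62.8
[-0.7   0.52  0.86  1.85 -0.47  0.99  2.06]
```

View pics/w8.png

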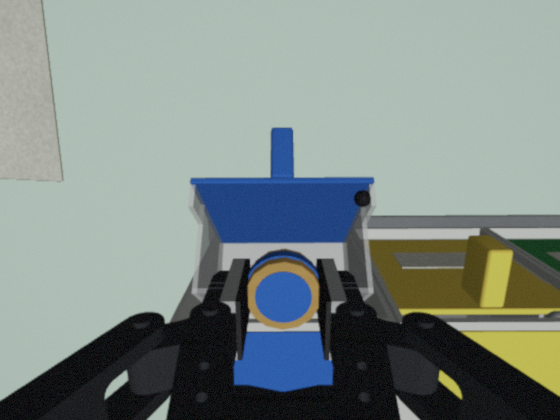

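The disc (283,297) hangs centred over the open bin: front wall at rows 180–240, nib at (362,198), bin tilt about 0.66. I lower and release.

Call:
drive_tool(increments=[{"claw": 0.02,"dx": -0.002,"dy": 0,"dz": 0.03,"wx": 0,"wy": 0,"wz": 0},{"claw": 0.02,"dx": -0.002,"dy": 0,"dz": 0.03,"wx": 0,"wy": 0,"wz": 0},{"claw": 0.02,"dx": 0,"dy": 0,"dz": 0.012,"wx": 0,"wy": 0,"wz": 0},{"claw": 0.02,"dx": 0,"dy": 0,"dz": 0,"wx": 0,"wy": 0,"wz": 0},{"claw": 0.044,"dx": 0,"dy": 0,"dz": 0,"wx": 0,"wy": 0,"wz": 0},{"claw": 0.044,"dx": 0,"dy": 0,"dz": 0,"wx": 0,"wy": 0,"wz": 0},{"claw": 0.044,"dx": 0,"dy": 0,"dz": 0,"wx": 0,"wy": 0,"wz": 0},{"claw": 0.044,"dx": 0,"dy": 0,"dz": -0.03,"wx": 0,"wy": 0,"wz": 0},{"claw": 0.044,"dx": 0,"dy": 0,"dz": -0.04,"wx": 0,"wy": 0,"wz": 0},{"claw": 0.044,"dx": 0.02,"dy": 0,"dz": -0.01,"wx": 0,"wy": 0,"wz": 0},{"claw": 0.044,"dx": 0.02,"dy": 0,"dz": 0,"wx": 0,"wy": 0,"wz": 0},{"claw": 0.044,"dx": 0,"dy": 0,"dz": 0,"wx": 0,"wy": 0,"wz": 0}])

```text
t: 14.42
eef_pos: [0.5564, -0.024, 0.1923]
tool_rot: [0.0, -0.063, 0.998, 0.0]
contact_force: [0.9, 0.4, 0.2]
gripper_width: 0.515
grasp_force: 0.0
```

```bash
python3 look.py w9;python3 tilt.py w9
```

```text
t 14.425 tcp [ 0.5564 -0.024   0.1923]
[[-0.992 -0.126  0.001]
 [-0.126  0.992  0.001]
 [-0.001  0.001 -1.   ]]
[281. 245.] 6871 [ 0.5809 -0.0244  0.0914] [ 0.5412 -0.0707  0.0344] [0.6305 0.0247 0.1112]
[282. 289.] 82 [ 0.6376 -0.015   0.0482] [ 0.6319 -0.0239  0.0413] [ 0.643  -0.0061  0.0547]
[285. 383.] 1234 [ 0.6372 -0.015   0.1561] [ 0.5443 -0.0495  0.155 ] [0.643  0.0216 0.2642]
tilt 0.6620364488556579 2922
tcp rel pivot bank axes [-0.0776  0.0021  0.1683]
tab at -80.6 62.7
```

View pics/w9.png

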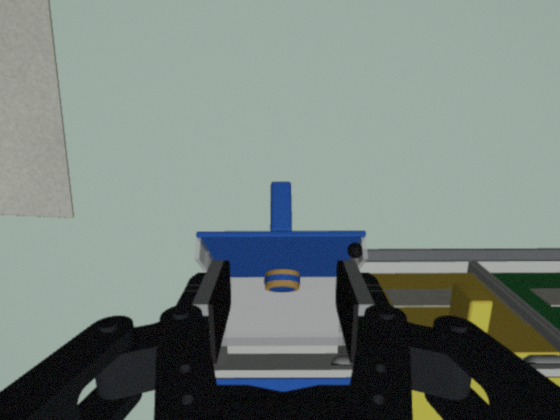

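The disc lies in the bottom of the bin at (282,282), bin frame about (18, 0, 16) mm. Now I close the fingers and come down in front of the tab to push the bin shut.

Call:
drive_tool(increments=[{"claw": 0,"dx": 0.025,"dy": -0.002,"dz": 0,"wx": 0,"wy": 0,"wz": 0},{"claw": 0,"dx": 0.027,"dy": 0,"dz": 0,"wx": 0,"wy": 0,"wz": 0},{"claw": 0,"dx": 0,"dy": 0,"dz": 0.038,"wx": 0,"wy": 0,"wz": 0},{"claw": 0,"dx": 0,"dy": 0,"dz": 0.04,"wx": 0,"wy": 0,"wz": 0},{"claw": 0,"dx": 0,"dy": 0,"dz": 0.04,"wx": 0,"wy": 0,"wz": 0},{"claw": 0,"dx": 0,"dy": 0,"dz": 0,"wx": 0,"wy": 0,"wz": 0}])

```text
t: 15.22
eef_pos: [0.5049, -0.0326, 0.0719]
tool_rot: [-0.002, -0.063, 0.998, -0.001]
contact_force: [-0.0, 0.2, 0.2]
gripper_width: -0.003
grasp_force: 0.0
```

```bash
cat > pose.py <<'E'
from h import *
o=get_obs();a=np.radians(7.4);c,s=np.cos(a),np.sin(a);B=np.array([[c,s,0],[-s,c,0],[0,0,1]])
print(((o["eef_pos"]-[.6346,-.0157,.024])@B.T).round(4),o["eef_pos"].round(4),o["q"].round(2))
E
python3 pose.py
```

```text
[-0.1308 -0.      0.0479] [ 0.5049 -0.0326  0.0719] [-0.64  0.55  0.75  2.12 -0.59  0.7   2.2 ]
```

Call:
drive_tool(increments=[{"claw": 0,"dx": -0.019,"dy": 0,"dz": -0.003,"wx": 0,"wy": 0,"wz": 0},{"claw": 0,"dx": -0.0075,"dy": 0,"dz": -0.009,"wx": 0,"wy": 0,"wz": 0},{"claw": 0,"dx": -0.0075,"dy": 0,"dz": -0.009,"wx": 0,"wy": 0,"wz": 0},{"claw": 0,"dx": -0.009,"dy": 0,"dz": -0.0075,"wx": 0,"wy": 0,"wz": 0},{"claw": 0,"dx": -0.0085,"dy": 0,"dz": -0.0075,"wx": 0,"wy": 0,"wz": 0},{"claw": 0,"dx": -0.0075,"dy": 0,"dz": -0.0045,"wx": 0,"wy": 0,"wz": 0},{"claw": 0,"dx": -0.0075,"dy": 0,"dz": -0.0045,"wx": 0,"wy": 0,"wz": 0},{"claw": 0,"dx": 0,"dy": 0,"dz": 0,"wx": 0,"wy": 0,"wz": 0}])

```text
t: 16.23
eef_pos: [0.5729, -0.0239, 0.1192]
tool_rot: [0.001, -0.064, 0.998, -0.0]
contact_force: [-1.0, 0.6, -0.3]
gripper_width: -0.002
grasp_force: 0.0
```

```bash
python3 pose.py; python3 look.py w10; python3 tilt.py w10
```

```text
[-0.0623 -0.0002  0.0952] [ 0.5729 -0.0239  0.1192] [-0.66  0.57  0.8   1.94 -0.54  0.85  2.13]
t 16.225 tcp [ 0.5729 -0.0239  0.1192]
[[-0.992 -0.127  0.002]
 [-0.127  0.992 -0.001]
 [-0.002 -0.001 -1.   ]]
[222. 309.] 284 [ 0.6377 -0.057   0.0411] [ 0.6355 -0.065   0.0267] [ 0.6405 -0.0489  0.0561]
[345. 308.] 360 [0.627  0.024  0.0384] [0.625  0.0136 0.0272] [0.6299 0.036  0.0554]
[283. 376.] 463 [ 0.6068 -0.0203  0.1327] [ 0.5624 -0.0254  0.1311] [ 0.6141 -0.0166  0.1906]
tilt 0.1271094935987749 386
tcp rel pivot bank axes [-0.063  -0.0003  0.0949]
tab at -37.3 95.0
```

Bin at about 0.13. I push on through the catch, slowly.

Call:
drive_tool(increments=[{"claw": 0,"dx": -0.005,"dy": 0,"dz": -0.002,"wx": 0,"wy": 0,"wz": 0},{"claw": 0,"dx": -0.005,"dy": 0,"dz": -0.002,"wx": 0,"wy": 0,"wz": 0},{"claw": 0,"dx": -0.004,"dy": 0,"dz": -0.001,"wx": 0,"wy": 0,"wz": 0},{"claw": 0,"dx": -0.002,"dy": 0,"dz": 0,"wx": 0,"wy": 0,"wz": 0},{"claw": 0,"dx": 0,"dy": 0,"dz": 0,"wx": 0,"wy": 0,"wz": 0}])

```text
t: 16.9
eef_pos: [0.5884, -0.022, 0.1241]
tool_rot: [0.001, -0.064, 0.998, -0.0]
contact_force: [-0.1, -0.4, -0.1]
gripper_width: 0.002
grasp_force: 0.0
```

```bash
python3 pose.py; python3 look.py w11; python3 tilt.py w11
```

```text
[-0.0466 -0.0003  0.1001] [ 0.5884 -0.022   0.1241] [-0.65  0.59  0.8   1.9  -0.54  0.88  2.12]
t 16.9 tcp [ 0.5884 -0.022   0.1241]
[[-0.992 -0.127  0.002]
 [-0.127  0.992 -0.001]
 [-0.002 -0.001 -1.   ]]
[222. 295.] 1185 [ 0.6398 -0.0553  0.0496] [ 0.6379 -0.0653  0.0279] [ 0.6415 -0.0422  0.0784]
[346. 293.] 1228 [0.6293 0.0237 0.0483] [0.6277 0.0088 0.0272] [0.6315 0.0343 0.0775]
[283. 376.] 467 [ 0.624  -0.0182  0.1352] [ 0.5776 -0.0235  0.1341] [ 0.6325 -0.0145  0.1956]
[171. 373.] 73 [ 0.6415 -0.067   0.1221] [ 0.5987 -0.0682  0.1175] [ 0.6423 -0.0544  0.1732]
[398. 375.] 161 [0.6279 0.0353 0.1234] [0.6269 0.0326 0.1184] [0.6287 0.0375 0.1294]
tilt -0.00014408676695585918 1460
tcp rel pivot bank axes [-0.0466 -0.0003  0.1002]
tab at -25.0 99.0
```

Tilt about 0 with no residual force: it has clicked shut. I back off and check numerically.

Call:
drive_tool(increments=[{"claw": 0,"dx": 0.02,"dy": 0,"dz": 0,"wx": 0,"wy": 0,"wz": 0},{"claw": 0,"dx": 0.04,"dy": 0,"dz": -0.02,"wx": 0,"wy": 0,"wz": 0},{"claw": 0,"dx": 0,"dy": 0,"dz": -0.05,"wx": 0,"wy": 0,"wz": 0},{"claw": 0,"dx": 0,"dy": 0,"dz": -0.03,"wx": 0,"wy": 0,"wz": 0},{"claw": 0,"dx": 0,"dy": 0,"dz": 0,"wx": 0,"wy": 0,"wz": 0},{"claw": 0,"dx": 0,"dy": 0,"dz": 0,"wx": 0,"wy": 0,"wz": 0}])

```text
t: 17.7
eef_pos: [0.5281, -0.0293, 0.2235]
tool_rot: [0.0, -0.064, 0.998, -0.0]
contact_force: [0.2, 0.0, -1.0]
gripper_width: -0.0
grasp_force: 0.0
```

```bash
python3 look.py w12; python3 tilt.py w12
python3 - <<'E'
from h import *
z=np.load("pics/top0.npz");p,d=read_camera("top")
df=cv2.absdiff(p,z["p"]).max(2)>40
k,l,s,c=cv2.connectedComponentsWithStats(cv2.morphologyEx(df.astype(np.uint8),cv2.MORPH_OPEN,np.ones((3,3))))
print([(c[i].round().tolist(),s[i].tolist()) for i in range(1,k) if s[i,4]>8])
E
```

```text
t 17.7 tcp [ 0.5281 -0.0293  0.2235]
[[-0.992 -0.127  0.001]
 [-0.127  0.992 -0.   ]
 [-0.001 -0.    -1.   ]]
[332. 301.] 383 [0.6286 0.0291 0.0542] [0.6274 0.022  0.0283] [0.6298 0.0344 0.082 ]
[233. 302.] 392 [ 0.6406 -0.0618  0.0548] [ 0.6393 -0.0673  0.0297] [ 0.6418 -0.0543  0.0816]
[283. 361.] 50 [ 0.6367 -0.0157  0.135 ] [ 0.5321 -0.0306  0.0663] [ 0.6931 -0.0064  0.2665]
[283. 386.] 177 [ 0.6387 -0.0168  0.1562] [ 0.5169 -0.0319  0.1549] [ 0.6432 -0.0105  0.2957]
tilt 0.006194718791570323 153
tcp rel pivot bank axes [-0.1077  0.0002  0.1991]
tab at -25.6 98.8
[([251.0, 161.0], [237, 152, 27, 23, 226]), ([242.0, 166.0], [240, 164, 6, 5, 28]), ([271.0, 166.0], [270, 165, 3, 3, 9]), ([278.0, 165.0], [277, 164, 3, 3, 9]), ([210.0, 312.0], [96, 165, 195, 255, 15851]), ([251.0, 168.0], [250, 166, 3, 4, 12]), ([365.0, 229.0], [360, 224, 11, 11, 87]), ([250.0, 409.0], [243, 403, 15, 13, 111]), ([239.0, 406.0], [237, 404, 5, 5, 22]), ([6.0, 416.0], [0, 411, 15, 9, 94]), ([242.0, 418.0], [236, 416, 15, 4, 47])]
```

The blue bin is shut, and the only changes in the top view are the arm and the missing disc; the arm hides the tweezers there, but it never came near them. I hand in.

```bash
python3 -c "
from station import *
print(hand_in())"
```

```text
the job is handed in; nothing more can be done
None
```

I handed the job in at about 18 s. The last measurements put the blue bin shut (tilt about 0.006 rad), the disc was seen lying inside before I closed it, and nothing else showed as moved (the arm hid the tweezers in the last top view); `hand_in()` gave no verdict.

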